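# Load a round test bar into the collet fixture

### The arm

A 6-joint arm with a two-finger parallel gripper is mounted at the origin on the work surface. World frame = base frame: x ahead of the robot, y to its left, z up, the work surface at z = 0. Lengths are in mm, angles in degrees, forces in N, time in s.
With the tool pointing down it reaches from about 350 to 850 mm from the base axis. Payload 8.1 kg.
Tool frame: the origin (TCP) lies midway between the tips of the shut fingers; the grasp point (between the pads) lies 19 mm behind it; z points along the fingers, y is the line along which they close (so a half turn about z gives the same grasp; the last joint's range is limited). The gripper opens to 85 mm and grips with 20 to 120 N. Pads are 22 mm wide; open, the fingers measure 114 mm over their backs; the gripper's body (76 mm by 85 mm) begins 54 mm behind the grasp point. The pads swing forward as they close: fully open they stand 13 mm farther back than shut.
Start: joints at [63.002, 7.471, 85.268, -0, 87.261, -4.893], TCP at [225.76, 555.912, 231.292] pointing down, gripper open.
Joint ranges: [-169.43, 169.43], [-51.17, 129.36], [1.28, 143.12], [-76.62, 256.62], [0, 156.53], [-152.29, 152.29]. Speed limits (degrees/s): [136.94, 136.94, 159.86, 180, 180, 180].

### API

Orientations are given as [roll, pitch, yaw] about the fixed x, y, z axes, in that order (R = Rz(yaw) Ry(pitch) Rx(roll)).
In Python, from bench import sense, snapshot, camera_params, hand_in, masks_of, pinpoint gives the robot as it stands.
- The arm moves only by the tool step_arm, never from a script. Its argument "targets" is a list of rows, each an object with "angular": the turn, a rotation vector about the tool's x, y, z scaled (see below), a list of three; "dp": the shift along the tool's x, y, z scaled (see below), a list of three; "fingers": the closure, from 0 (fully open) to 1 (shut). A call has exactly 8 rows; each row is the pose to reach, as a shift and turn from the pose commanded when the call began, along the tool's axes at that moment, turning the shorter way round; what a row does not reach only later rows make up. The controller multiplies each number of a shift by 0.2 m and each number of a turn by 180 degrees. A row lasts 1/8 s, in which the tool goes at most 62.5 mm and 10.7 degrees, less where a joint would pass 70% of its speed; a pose out of reach is approached as far as the arm can. A call with a number of a shift or a turn outside -1 to 1 is refused whole. A call with a gripper value outside its range is refused whole. The fingers move at their own pace and stop on an object; "newtons" is the grip in N (left out, the last holds). Time passes only in rows, so rows that repeat a pose let the fingers close, or fill a call up. It gives the time, the measured TCP pose, the force, the opening and the grip force at its end, in the units of the state.
- sense(): the state, without advancing time (a new reading comes with each control period).
- snapshot(name): name is "side" or "top"; returns the picture (420x560x3 uint8, blue, green, red); there is no depth.
- camera_params(name): a dict with "vfov" (degrees; the focal length in pixels is half the picture's height over the tangent of half this angle, whatever the lens; pixels are square), "cx", "cy" (the principal point, pixels), "D" ([k1, k2, p1, p2, k3] as OpenCV has them; the pictures are not rectified), "R" (3x3) and "t" (3): a world point X has camera coordinates R X + t. Camera axes: x right, y down, z forward; pixel columns grow to the right and rows downward; lengths in mm; the calibration is good to about 2 mm. A picture is of the moment at which its call begins. camera_params takes no time and is no camera call.
- hand_in(): hands the job in; it is judged then, once.
Trained networks look in the newest picture that a camera, given by its name, has taken for a name from the list of things; names that differ only in an ending like _2 or _b are one class to them, and where a whole thing is asked for, a point or a joint stands for the part that bears it (a point fixed in the world has none). Each returns a list of dicts, best first, with "conf" (0 to 1); they miss things now and then, are a little off and sometimes report something else, mostly with a low value. They report only what shows in the picture. A call takes as long as a camera call.
- masks_of(camera, label): "pixels" (420x560 bool, what is visible of it) and "at" ([column, row] in pixels, amid what is visible of it).
- pinpoint(camera, label): "at" ([column, row] in pixels: a listed point, or the origin of a listed thing).
The state is a dict: "time": time; "joint_pos": joint angles; "qd": joint speeds; "joint_efforts": joint torques, N m; "tool_pos": TCP position; "tcp_rot": TCP orientation; "ft_force": force on the tool from outside, world axes, zero at the start; "wrist_torque": the same for the moment, N m; "finger_gap": finger opening in mm; "grip_force": force on a finger pad.
Only numpy, scipy, OpenCV 4.12 (cv2) and the standard library are available. Lean on these libraries where they do the work, as an engineer would, in place of code of your own. Each camera call takes 0.05 s, during which the arm holds its last target. There are 200 camera calls.

### The job

Get the collet fixture ready for a test: first push its star wheel, through the slot in the housing, on by one tooth (top of the wheel moving away from the robot) and leave it clicked in there. Then take the thick round bar from the rack, feed it into the open collet until it rests against the depth stop inside, and close the collet by swinging its lever fully round towards the mouth. The bar must stay against the stop; leave the hexagonal bar, the thin round bar, the flask and the thermometer where they are.

Things in the scene. Friction and masses are not known exactly. Their poses are not given: they have to be found in the camera images.
- fixture: Collet fixture, fixed: blue base, steel collet head 61 mm across, behind it a white stop housing. Origin on the bench below the middle of the collet's mouth; y is the level feed direction into the mouth, z up, x points away from the robot. Along y: mouth 0, head to 94 mm, housing 98 to 182 mm (120 mm wide, top 165 mm above the bench). Cover with lever pivot on the head: 146 mm above the bench.
- mouth (a point): Middle of the collet's mouth, on the bore's axis, 110 mm above the bench; axes as the fixture. Bore 21 mm across, with a lead-in cone 32 mm wide at the mouth narrowing over 10 mm. The depth stop inside is met 84 mm from the mouth at the wheel's starting click, 78 mm from the mouth once the wheel is one tooth on.
- slot (a point): Middle of the slot in the housing's top face, 165 mm above the bench; axes as the fixture. Slot 100 (x) by 40 mm (y). 55 mm below is the star wheel's axis (along y): six teeth 60 degrees apart, tip radius 50 mm, 8 mm thick, 12 mm wide, hub radius 22 mm. At a click one tooth stands upright, tip 5 mm below this point; a fingertip dipped 20 to 30 mm below this point beside it can push it along +x.
- star_wheel (a joint): Star wheel angle, rad: 0 at the starting click, growing as its top moves along the fixture's +x; the next tooth clicks in at 1.047. A sprung detent holds each click (about 7 N at the tooth tip) and draws the wheel on to the next once past half way (0.52), so pushing the tooth tip 30 to 40 mm is enough.
- lever (a joint): Collet lever angle, rad: 0 fully open (arm along the fixture's -x), 1.15 fully closed (arm swung towards the mouth, -y). Starts at 0 to 0.12. Stays where it is left; needs about 3 N at the knob, a little more at the end as the jaw clamps the bar.
- knob (a point): Middle of the upright black knob on the lever's end: cylinder 24 mm in diameter, 36 mm high, its top 183 mm above the bench. The lever turns about an upright pivot 90 mm away, at x 0, y 55 mm in the fixture's frame; anticlockwise from above closes.
- rack: Fixed bar rack: aluminium base 200 x 80 x 10 mm with two black rails 8 mm thick along x at y -20 and +20 mm, tops 41 mm above the bench, with pegs 8 mm high either side of the three bar places (x -66, 0, 66 mm). Origin on the bench at its middle. Bars lie along its y axis and stick out beyond the rails at both ends.
- round_bar_center (a point): Centre of the thick round aluminium bar: 18 mm in diameter, 150 mm long along this point's y axis, about 0.1 kg. It lies on the rack, its axis 50 mm above the bench; which of the three places varies.
- hex_bar_center (a point): Centre of the hexagonal aluminium bar: 18 mm across flats, 150 mm long along y. Lies on the rack; leave it.
- thin_bar_center (a point): Centre of the thin round aluminium bar: 12 mm in diameter, 150 mm long along y. Lies on the rack; leave it.
- flask_center (a point): Middle of a standing grey flask, 60 mm in diameter and 150 mm tall. Bystander.
- thermometer_center (a point): Middle of a small white standing room thermometer, 30 x 100 x 80 mm. Bystander.

How it is judged:
By the outcome, as a careful person would: the job done as asked, in the order asked, and still so for the second after the job is handed in, with the robot touching nothing.
It also fails if it takes over 72 s, if anything falls off the work surface, if the arm or the gripper's body presses on something with over 40 N, if the wrist force passes 120 N, or if a joint passes its speed limit or range.

## Working session

There is one attempt and no reset: what is moved stays moved. The work goes in short steps, Python scripts to look and compute and a tool call to move; the robot and the scene stay as the last step left them, time stands still between calls to the robot, and variables do not carry over. Pictures are saved under pics/ and viewed, at most 10 in all, crops included, and the job is handed in when it is done.

Besides the shell and the picture viewer there is one more tool, called by a JSON object that holds its "fn" and its "kwargs". step_arm: Moves the arm, as the interface text tells. Its arguments: {"type":"object","properties":{"targets":{"type":"array","items":{"type":"object","properties":{"angular":{"type":"array","items":{"type":"number","minimum":-1,"maximum":1}},"dp":{"type":"array","items":{"type":"number","minimum":-1,"maximum":1}},"fingers":{"type":"number"}}}},"newtons":{"type":"number"}},"required":["targets"]}

```bash
mkdir -p pics; ls; cat > h.py <<'E'
import numpy as np, cv2
from bench import *
def K(c):
    p=camera_params(c); f=210/np.tan(np.radians(p["vfov"]/2))
    return np.array([[f,0,p["cx"]],[0,f,p["cy"]],[0,0,1.]]),np.array(p["D"],float),np.array(p["R"]),np.array(p["t"],float)
def ray(c,px):
    k,D,R,t=K(c); u=cv2.undistortPoints(np.array([[px]],float),k,D)[0,0]
    d=R.T@np.array([u[0],u[1],1]); return -R.T@t,d/np.linalg.norm(d)
def atz(c,px,z):
    o,d=ray(c,px); return o+d*(z-o[2])/d[2]
def proj(c,X):
    k,D,R,t=K(c); return cv2.projectPoints(np.array([X],float).reshape(-1,1,3),cv2.Rodrigues(R)[0],t,k,D)[0][:,0]
def tri(p1,p2):
    (a,d),(b,e)=ray("side",p1),ray("top",p2)
    s=np.linalg.lstsq(np.c_[d,-e],b-a,rcond=None)[0]
    P,Q=a+s[0]*d,b+s[1]*e; return (P+Q)/2,np.linalg.norm(P-Q)
E
python3 - <<'E'
from h import *
np.set_printoptions(precision=1,suppress=True)
im={c:snapshot(c) for c in("side","top")}
for c in im: cv2.imwrite(f"pics/{c}0.png",im[c]); print(c,-K(c)[2].T@K(c)[3])
Z=dict(fixture=0,mouth=110,slot=165,knob=165,rack=0,round_bar_center=50,hex_bar_center=50,thin_bar_center=47,flask_center=75,thermometer_center=40)
for n,z in Z.items():
    r={}
    for c in im:
        d=pinpoint(c,n)
        if d: r[c]=d[0]["at"]; print(n,c,[(np.array(q["at"]),round(q["conf"],2)) for q in d[:2]],atz(c,d[0]["at"],z))
    if len(r)==2: print("   tri",*tri(r["side"],r["top"]))
print(sense())
E
```

```text
pics
side [  509.1 -1016.1   771.5]
top [457.7 -31.3 969. ]
fixture side [(array([263. , 219.5]), 0.7)] [582.5  69.    0. ]
fixture top [(array([216.7, 260.3]), 0.9)] [577.3  79.5   0. ]
   tri [580.9  80.6  -8.6] 4.927481966224188
mouth side [(array([258.8, 186. ]), 0.8)] [576.2  52.6 110. ]
mouth top [(array([210.3, 251.5]), 0.72)] [580.8  78.4 110. ]
   tri [580.6  80.4  93.2] 5.318199222340058
slot side [(array([271.1, 134.7]), 0.68)] [625.6 208.  165. ]
slot top [(array([131.9, 233.7]), 0.98)] [611.6 211.1 165. ]
   tri [619.3 212.6 161.5] 13.746329949320923
knob side [(array([225.2, 153.7]), 0.96)] [504.1 126.5 165. ]
knob top [(array([165.8, 291.2]), 0.87)] [507.6 150.8 165. ]
   tri [506.2 153.9 150.7] 4.4789162628571955
rack side [(array([266.2, 326.2]), 0.8), (array([300.7, 300.2]), 0.43)] [ 551.2 -292.9    0. ]
rack top [(array([396. , 263.9]), 0.88)] [ 548.2 -297.5    0. ]
   tri [ 549.4 -296.5    3.6] 3.1733240117553603
round_bar_center side [(array([299.8, 300.7]), 0.96)] [ 620.1 -283.6   50. ]
round_bar_center top [(array([395.9, 232.4]), 0.61), (array([172.3, 296.1]),
[... 603 characters left out ...]
([340.5, 158. ]), 0.69)] [ 763.  -186.5   75. ]
   tri [ 762.7 -186.1   77.7] 1.1022137776548901
thermometer_center side [(array([359.1, 204.5]), 0.63)] [820.2  35.5  40. ]
thermometer_center top [(array([233.2, 145.7]), 0.77)] [814.5  33.4  40. ]
   tri [817.1  33.3  40.7] 5.277734720742434
{'time': 1.1, 'joint_pos': array([63. ,  7.5, 85.3,  0. , 87.3, -4.9]), 'qd': array([-0. ,  0. ,  0. , -0. , -0. , -0.1]), 'joint_efforts': array([  0. , -56.9, -50.1,  -0. ,   0. ,  -0. ]), 'tool_pos': array([225.8, 555.9, 231.3]), 'tcp_rot': array([-180. ,   -0. ,  157.9]), 'ft_force': array([ 0.1, -0.3,  0.7]), 'wrist_torque': array([ 0.,  0., -0.]), 'grip_force': 0.0, 'finger_gap': 85.51635580998922}
```

View pictures.

View pics/top0.png

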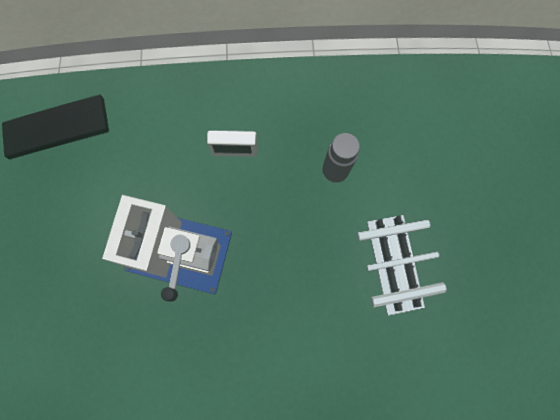

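View pics/side0.png

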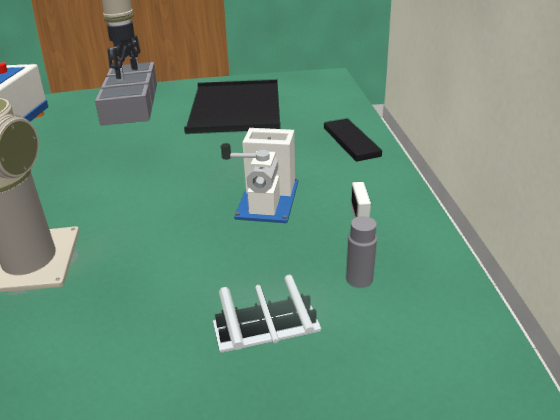

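```bash
python3 - <<'E'
import cv2,numpy as np
t=cv2.imread("pics/top0.png");s=cv2.imread("pics/side0.png")
r=lambda im,x,y,w,h:cv2.resize(im[y:y+h,x:x+w],(400,300),interpolation=cv2.INTER_CUBIC)
cv2.imwrite("pics/m1.png",np.vstack([np.hstack([r(t,345,205,120,90+15),r(s,205,270,120,90)]),np.hstack([r(t,95,185,148,111),r(s,210,120,120,90)])]))
E
```

```text
(no output)
```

View pics/m1.png

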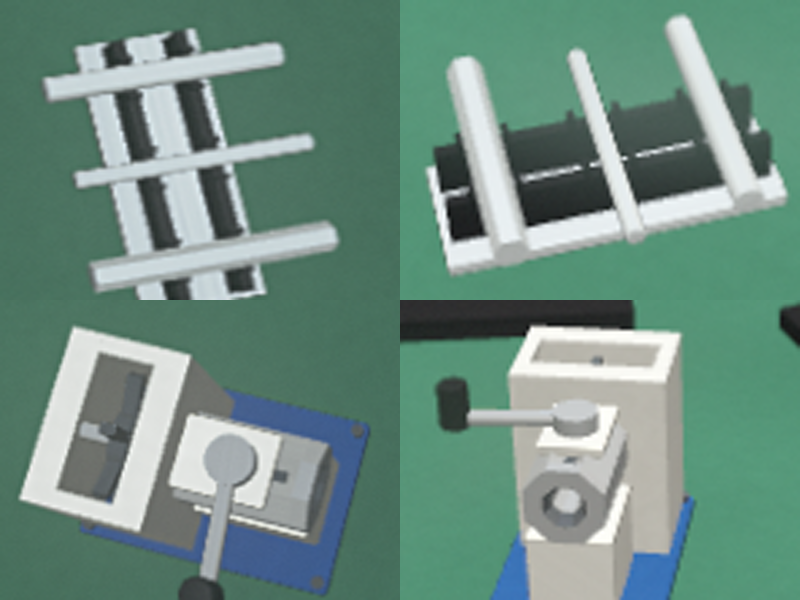

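```bash
cat > fit.py <<'E'
from h import *
from scipy.optimize import least_squares
np.set_printoptions(precision=2,suppress=True)
top=[((60,182,165),(121.6,194.6)),((60,98,165),(165.3,205.3)),((-60,98,165),(146.1,270.5)),((-60,182,165),(102.4,258.3)),((0,0,110),(210.3,251.5)),((0,140,165),(131.9,233.7))]
side=[((-60,98,165),(243.3,143.4)),((60,98,165),(290.4,145.2)),((-60,182,165),(249,127.8)),((60,182,165),(294.9,130.8)),((0,0,110),(258.8,186)),((0,140,165),(271.1,134.7))]
def W(q,P):
    a=np.radians(q[2]);c,s=np.cos(a),np.sin(a);P=np.array(P,float)
    return np.c_[q[0]+c*P[:,0]-s*P[:,1],q[1]+s*P[:,0]+c*P[:,1],P[:,2]]
def res(q,L):
    return np.r_[tuple((proj(c,W(q,[p for p,_ in l]))-[u for _,u in l]).ravel() for c,l in L)]
if __name__=="__main__":
    for L in([("top",top)],[("side",side)],[("top",top),("side",side)]):
        r=least_squares(lambda q:res(q,L),[580,80,-13],loss="soft_l1"); print(r.x,r.fun.reshape(-1,2).tolist() if 0 else np.abs(r.fun.reshape(-1,2)))
    q=r.x
    print("slot",W(q,[(0,140,165)]),"pivot",W(q,[(0,55,165)]))
    k=pinpoint("top","knob")[0]["at"];
    for c,u in(("top",[165.8,291.2]),("side",[225.2,153.7])): 
        d=atz(c,u,165)-W(q,[(0,55,165)])[0]; print("lever",np.hypot(d[0],d[1]),np.degrees(np.arctan2(d[1],d[0]))-q[2])
    for c in("top","side"):
      for n in("round_bar_center","hex_bar_center"):
        for m in masks_of(c,n)[:2]:
            ys,xs=np.nonzero(m["pixels"]); pts=np.array([atz(c,(x,y),50) for x,y in zip(xs,ys)])[:,:2]
            mu=pts.mean(0);w,v=np.linalg.eigh(np.cov((pts-mu).T));d=v[:,1]*np.sign(v[1,1]);e=(pts-mu)@d
            print(c,n,round(m["conf"],2),len(xs),"yaw",np.degrees(np.arctan2(-d[0],d[1])),"mid",mu+d*(e.min()+e.max())/2,"len",np.ptp(e),"wid",4*w[0]**.5)
E
python3 fit.py
```

```text
[575.99  74.46 -16.2 ] [[0.59 0.25]
 [0.76 0.3 ]
 [0.02 0.42]
 [0.66 0.44]
 [2.18 2.48]
 [1.23 1.96]]
[578.87  63.74 -17.18] [[0.42 0.42]
 [0.28 0.28]
 [1.17 0.69]
 [0.21 0.12]
 [0.67 2.53]
 [1.62 1.98]]
[578.08  73.56 -16.05] [[0.23 0.67]
 [0.39 1.34]
 [0.52 1.48]
 [0.15 0.48]
 [2.62 1.34]
 [1.67 2.95]
 [1.85 1.96]
 [1.85 1.75]
 [0.83 0.73]
 [1.95 1.96]
 [0.04 4.6 ]
 [3.4  0.28]]
slot [[616.79 208.1  165.  ]] pivot [[593.29 126.42 165.  ]]
lever 89.10993534553126 180.19196017099938
lever 89.18685442727106 195.98232925691775
top round_bar_center 0.81 675 yaw 7.290115785933092 mid [ 613.33 -286.71] len 153.5503165301339 wid 22.299326642274767
top hex_bar_center 0.79 886 yaw 6.482574524836618 mid [ 481.77 -302.42] len 158.9049944175193 wid 26.518590500754552
side round_bar_center 0.58 515 yaw 7.033775908366233 mid [ 616.24 -288.68] len 162.4496536515335 wid 19.523087417051048
side hex_bar_center 0.56 607 yaw 7.75796984429928 mid [ 483.84 -303.99] len 165.00376560745326 wid 21.340203423959448
```

```bash
cat > fit2.py <<'E'
from fit import *
def sub(c,l,pic):
    g=cv2.cvtColor(cv2.imread(pic),cv2.COLOR_BGR2GRAY)
    u=np.array([u for _,u in l],np.float32).reshape(-1,1,2).copy()
    v=cv2.cornerSubPix(g,u,(4,4),(-1,-1),(3,50,.01)); return [(p,tuple(x)) for (p,_),x in zip(l,v[:,0])]
t=sub("top",top[:4],"pics/top0.png");s=sub("side",side[:4],"pics/side0.png")
for a,b in zip(t+s,top[:4]+side[:4]): print(a[1],b[1])
s.append(((0,0,110),(260.1,180)))
for L in([("top",t)],[("side",s)],[("top",t),("side",s)]):
    r=least_squares(lambda q:res(q,L),[580,80,-13],loss="soft_l1"); print(r.x,(r.fun.reshape(-1,2)))
q=r.x
for c in("top","side"):
    im=cv2.imread(f"pics/{c}0.png")
    P=[(x,y,165) for x in(-60,60) for y in(98,182)]+[(30.5*np.cos(a),0,110+30.5*np.sin(a)) for a in np.arange(0,6.3,.5)]+[(x,y,165) for x in(-50,50) for y in(120,160)]
    b=(200,270) if c=="side" else (95,243)
    y0=(115,205)if c=="side" else(185,285)
    S=5 if c=="side" else 4.8
    o=cv2.resize(im[y0[0]:y0[1],b[0]:b[1]],None,fx=S,fy=S,interpolation=cv2.INTER_CUBIC) if c=="top" else cv2.resize(im[115:215,210:330],None,fx=S,fy=S,interpolation=cv2.INTER_CUBIC)
    off=np.array([95,185]) if c=="top" else np.array([210,115])
    for u in (proj(c,W(q,P))-off+.5)*S-.5: cv2.circle(o,tuple(np.round(u).astype(int)),2,(0,0,255),-1)
    cv2.imwrite(f"pics/fit_{c}.png",o)
E
python3 fit2.py
```

```text
(np.float32(121.694435), np.float32(194.35277)) (121.6, 194.6)
(np.float32(165.28355), np.float32(205.28026)) (165.3, 205.3)
(np.float32(145.74887), np.float32(270.41925)) (146.1, 270.5)
(np.float32(101.60697), np.float32(258.16345)) (102.4, 258.3)
(np.float32(241.87206), np.float32(141.5163)) (243.3, 143.4)
(np.float32(289.33905), np.float32(143.73691)) (290.4, 145.2)
(np.float32(249.24438), np.float32(127.377464)) (249, 127.8)
(np.float32(293.75726), np.float32(129.57841)) (294.9, 130.8)
[574.08  74.63 -17.08] [[ 0.14  0.17]
 [-0.12  0.08]
 [-0.02 -0.22]
 [ 0.01 -0.01]]
[580.36  72.81 -16.01] [[ 0.47 -0.02]
 [ 0.13 -0.23]
 [-0.25 -0.25]
 [ 0.05 -0.7 ]
 [-0.38  1.47]]
[576.77  74.15 -16.56] [[-0.13 -0.48]
 [-0.28 -0.99]
 [ 0.4  -1.19]
 [ 0.3  -0.55]
 [-0.57 -0.22]
 [-1.03 -0.23]
 [-0.95 -0.42]
 [-0.75 -0.68]
 [-1.91  1.32]]
```

{"fn": "step_arm", "kwargs": {"targets": [{"dp": [-0.12, -0.045, 0], "angular": [0, 0, 0.058], "fingers": 1}, {"dp": [-0.24, -0.09, 0], "angular": [0, 0, 0.117], "fingers": 1}, {"dp": [-0.36, -0.135, 0], "angular": [0, 0, 0.175], "fingers": 1}, {"dp": [-0.48, -0.18, 0], "angular": [0, 0, 0.234], "fingers": 1}, {"dp": [-0.6, -0.225, 0], "angular": [0, 0, 0.292], "fingers": 1}, {"dp": [-0.72, -0.27, 0], "angular": [0, 0, 0.35], "fingers": 1}, {"dp": [-0.84, -0.315, 0], "angular": [0, 0, 0.409], "fingers": 1}, {"dp": [-0.95, -0.36, 0], "angular": [0, 0, 0.469], "fingers": 1}], "newtons": 40}}

```text
time: 2.35
tool_pos: [375.4, 417.1, 231.4]
tcp_rot: [180.0, -0.0, 73.2]
ft_force: [-0.2, -0.1, -0.8]
finger_gap: 0.1
grip_force: 0.0
```

```bash
cat > go.py <<'E'
import sys
from h import *
from scipy.spatial.transform import Rotation as Ro
np.set_printoptions(precision=4,suppress=True)
Q=np.array([576.8,74.2,-16.56])
def F(fx,fy,q=Q):
    a=np.radians(q[2]);c,s=np.cos(a),np.sin(a); return q[0]+c*fx-s*fy,q[1]+s*fx+c*fy
def toF(x,y,q=Q):
    a=np.radians(q[2]);c,s=np.cos(a),np.sin(a);x-=q[0];y-=q[1]; return c*x+s*y,-s*x+c*y
def go(p,yaw):
    s=sense();R=Ro.from_euler("xyz",s["tcp_rot"],degrees=True);G=Ro.from_euler("xyz",[180,0,yaw],degrees=True)
    d=np.array(p)-s["tool_pos"]; print("t",s["time"],"at",s["tool_pos"],s["tcp_rot"],"F",np.array(toF(*s["tool_pos"][:2])),"f",s["ft_force"],"gap",s["finger_gap"])
    print("world d",d,"dp",R.inv().apply(d)/200,"ang",(R.inv()*G).as_rotvec()/np.pi)
E
python3 -c "
from go import *
go([*F(-27,140),231],73.4)"
```

```text
t 2.35 at [375.365  417.0766 231.3773] [179.9927  -0.0092  73.1708] F [-290.8063  271.2419] f [-0.1802 -0.1123 -0.8226] gap 0.11755031590943249
world d [ 215.4576 -200.9881   -0.3773] dp [-0.65    1.3221  0.002 ] ang [ 0.     -0.0001 -0.0013]
```

{"fn": "step_arm", "kwargs": {"targets": [{"dp": [-0.1, 0.2, 0], "fingers": 1}, {"dp": [-0.2, 0.4, 0], "fingers": 1}, {"dp": [-0.3, 0.6, 0], "fingers": 1}, {"dp": [-0.4, 0.8, 0], "fingers": 1}, {"dp": [-0.49, 1.0, 0], "fingers": 1}, {"dp": [-0.49, 1.0, 0], "fingers": 1}, {"dp": [-0.49, 1.0, 0], "fingers": 1}, {"dp": [-0.49, 1.0, 0], "fingers": 1}]}}

```text
validation failed for argument at $.ta...
```

{"fn": "step_arm", "kwargs": {"targets": [{"dp": [-0.08, 0.16, 0.1], "fingers": 1}, {"dp": [-0.16, 0.32, 0.2], "fingers": 1}, {"dp": [-0.16, 0.32, 0.25], "fingers": 1}, {"dp": [-0.16, 0.32, 0.25], "fingers": 1}, {"dp": [-0.16, 0.32, 0.25], "fingers": 1}, {"dp": [-0.16, 0.32, 0.25], "fingers": 1}, {"dp": [-0.16, 0.32, 0.25], "fingers": 1}, {"dp": [-0.16, 0.32, 0.25], "fingers": 1}]}}

```text
validation failed for argument at $.ta...
```

```bash
python3 -c "
from go import *
go([*F(-27,140),143],73.4)
p=sense()['tool_pos']
S=6
a=[]
for c,o,w in(('top',(95,185),(66,80)),('side',(228,90),(66,80))):
    im=snapshot(c); cv2.imwrite(f'pics/{c}1.png',im)
    v=cv2.resize(im[o[1]:o[1]+w[1],o[0]:o[0]+w[0]],None,fx=S,fy=S,interpolation=cv2.INTER_CUBIC)
    u=(proj(c,p)[0]-o+.5)*S-.5; cv2.circle(v,tuple(np.round(u).astype(int)),4,(0,0,255),-1); a.append(v)
cv2.imwrite('pics/m2.png',np.hstack(a))"
```

```text
t 2.35 at [375.365  417.0766 231.3773] [179.9927  -0.0092  73.1708] F [-290.8063  271.2419] f [-0.1802 -0.1123 -0.8226] gap 0.11755031590943249
world d [ 215.4576 -200.9881  -88.3773] dp [-0.6501  1.322   0.442 ] ang [ 0.     -0.0001 -0.0013]
```

View pics/m2.png

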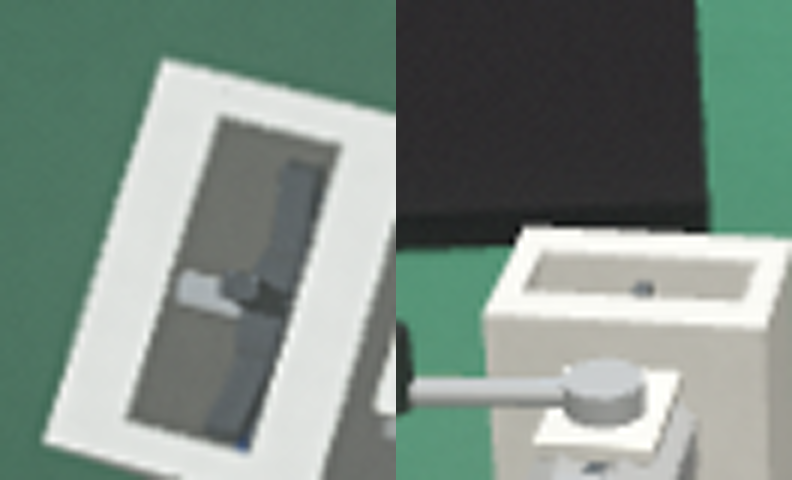

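{"fn": "step_arm", "kwargs": {"targets": [{"dp": [-0.1, 0.2, 0], "angular": [0, 0, 0], "fingers": 1}, {"dp": [-0.2, 0.4, 0], "angular": [0, 0, 0], "fingers": 1}, {"dp": [-0.3, 0.6, 0], "angular": [0, 0, 0], "fingers": 1}, {"dp": [-0.4, 0.8, 0], "angular": [0, 0, 0], "fingers": 1}, {"dp": [-0.49, 1.0, 0], "angular": [0, 0, 0], "fingers": 1}, {"dp": [-0.49, 1.0, 0], "angular": [0, 0, 0], "fingers": 1}, {"dp": [-0.49, 1.0, 0], "angular": [0, 0, 0], "fingers": 1}, {"dp": [-0.49, 1.0, 0], "angular": [0, 0, 0], "fingers": 1}]}}

```text
time: 3.45
tool_pos: [537.9, 268.2, 231.3]
tcp_rot: [-180.0, -0.0, 73.7]
ft_force: [-0.1, 0.0, -1.1]
finger_gap: 0.3
grip_force: 0.0
```

{"fn": "step_arm", "kwargs": {"targets": [{"dp": [-0.08, 0.16, 0.1], "angular": [0, 0, 0], "fingers": 1}, {"dp": [-0.16, 0.32, 0.2], "angular": [0, 0, 0], "fingers": 1}, {"dp": [-0.16, 0.32, 0.25], "angular": [0, 0, 0], "fingers": 1}, {"dp": [-0.16, 0.32, 0.25], "angular": [0, 0, 0], "fingers": 1}, {"dp": [-0.16, 0.32, 0.25], "angular": [0, 0, 0], "fingers": 1}, {"dp": [-0.16, 0.32, 0.25], "angular": [0, 0, 0], "fingers": 1}, {"dp": [-0.16, 0.32, 0.25], "angular": [0, 0, 0], "fingers": 1}, {"dp": [-0.16, 0.32, 0.25], "angular": [0, 0, 0], "fingers": 1}]}}

```text
time: 4.45
tool_pos: [591.0, 218.4, 181.6]
tcp_rot: [180.0, -0.0, 73.5]
ft_force: [-0.2, 0.3, 0.9]
finger_gap: 0.1
grip_force: 0.0
```

```bash
cat > look.py <<'E'
from go import *
def look(name,rs,S=6,pts=()):
    p=sense()['tool_pos']; a=[]
    for c,o,w in rs:
        im=snapshot(c); cv2.imwrite(f'pics/{name}_{c}.png',im)
        v=cv2.resize(im[o[1]:o[1]+w[1],o[0]:o[0]+w[0]],None,fx=S,fy=S,interpolation=cv2.INTER_CUBIC)
        for X in [p,*pts]:
            u=(proj(c,X)[0]-o+.5)*S-.5; cv2.circle(v,tuple(np.round(u).astype(int)),3,(0,0,255),-1)
        a.append(v)
    cv2.imwrite(f'pics/{name}.png',np.hstack(a))
E
python3 -c "
from look import *
go([*F(-27,140),143],73.4)
look('m3',[('top',(80,185),(66,80)),('side',(228,70),(66,80))])"
```

```text
t 4.45 at [591.0307 218.3875 181.6322] [179.9784  -0.014   73.5471] F [-27.4558 142.2628] f [-0.1839  0.3412  0.8987] gap 0.09567276848131082
world d [ -0.2081  -2.2989 -38.6322] dp [-0.0114  0.0022  0.1932] ang [ 0.0001 -0.0001  0.0008]
```

View pics/m3.png

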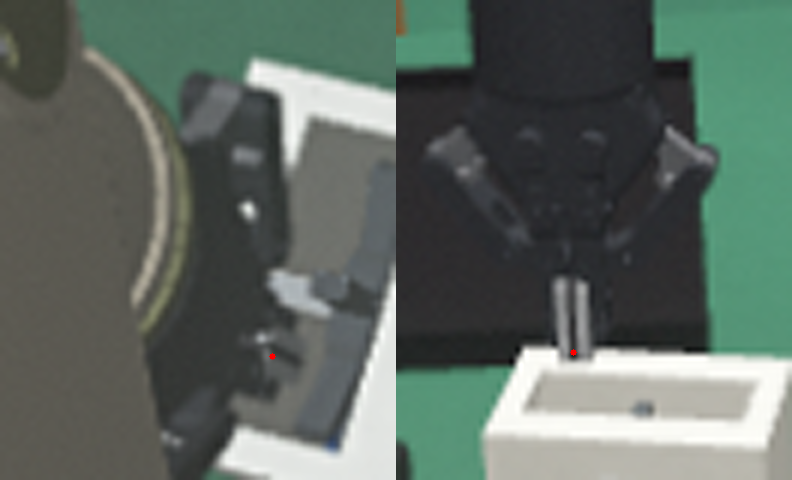

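{"fn": "step_arm", "kwargs": {"targets": [{"dp": [-0.011, 0, 0], "angular": [0, 0, 0], "fingers": 1}, {"dp": [-0.011, 0, 0.05], "angular": [0, 0, 0], "fingers": 1}, {"dp": [-0.011, 0, 0.1], "angular": [0, 0, 0], "fingers": 1}, {"dp": [-0.011, 0, 0.15], "angular": [0, 0, 0], "fingers": 1}, {"dp": [-0.011, 0, 0.195], "angular": [0, 0, 0], "fingers": 1}, {"dp": [-0.011, 0, 0.195], "angular": [0, 0, 0], "fingers": 1}, {"dp": [-0.011, 0, 0.195], "angular": [0, 0, 0], "fingers": 1}, {"dp": [-0.011, 0, 0.195], "angular": [0, 0, 0], "fingers": 1}]}}

```text
time: 5.55
tool_pos: [590.8, 216.2, 142.9]
tcp_rot: [180.0, -0.0, 73.5]
ft_force: [0.3, -0.5, -0.7]
finger_gap: -0.1
grip_force: 0.0
```

{"fn": "step_arm", "kwargs": {"targets": [{"dp": [0, 0.04, 0], "angular": [0, 0, 0], "fingers": 1}, {"dp": [0, 0.08, 0], "angular": [0, 0, 0], "fingers": 1}, {"dp": [0, 0.11, 0], "angular": [0, 0, 0], "fingers": 1}, {"dp": [0, 0.14, 0], "angular": [0, 0, 0], "fingers": 1}, {"dp": [0, 0.17, 0], "angular": [0, 0, 0], "fingers": 1}, {"dp": [0, 0.2, 0], "angular": [0, 0, 0], "fingers": 1}, {"dp": [0, 0.23, 0], "angular": [0, 0, 0], "fingers": 1}, {"dp": [0, 0.26, 0], "angular": [0, 0, 0], "fingers": 1}]}}

```text
time: 6.55
tool_pos: [640.9, 201.1, 142.5]
tcp_rot: [180.0, -0.0, 73.5]
ft_force: [-0.6, -0.5, 0.4]
finger_gap: 0.0
grip_force: 0.0
```

```bash
python3 -c "
from go import *
go([*F(27,140),143],73.4)"
```

```text
t 6.55 at [640.9368 201.1072 142.4987] [179.9735  -0.0097  73.5193] F [ 25.3056 139.9236] f [-0.58   -0.5173  0.4329] gap 0.022145883824661202
world d [ 1.6459 -0.4097  0.5013] dp [ 0.0004  0.0085 -0.0025] ang [ 0.0001 -0.0001  0.0007]
```

{"fn": "step_arm", "kwargs": {"targets": [{"dp": [0, 0, -0.15], "angular": [0, 0, 0], "fingers": 1}, {"dp": [0, 0, -0.35], "angular": [0, 0, 0], "fingers": 1}, {"dp": [-0.1, 0.02, -0.5], "angular": [0, 0, 0], "fingers": 1}, {"dp": [-0.28, 0.07, -0.55], "angular": [0, 0, 0], "fingers": 1}, {"dp": [-0.46, 0.11, -0.55], "angular": [0, 0, 0], "fingers": 1}, {"dp": [-0.64, 0.16, -0.55], "angular": [0, 0, 0], "fingers": 1}, {"dp": [-0.82, 0.21, -0.55], "angular": [0, 0, 0], "fingers": 1}, {"dp": [-0.98, 0.25, -0.55], "angular": [0, 0, 0], "fingers": 1}]}}

```text
time: 7.55
tool_pos: [632.8, -2.4, 252.5]
tcp_rot: [180.0, 0.0, 73.5]
ft_force: [0.4, -0.3, 0.2]
finger_gap: 0.1
grip_force: 0.0
```

{"fn": "step_arm", "kwargs": {"targets": [{"dp": [-0.15, 0.04, 0], "angular": [0, 0, 0], "fingers": 0.9}, {"dp": [-0.35, 0.09, 0], "angular": [0, 0, -0.03], "fingers": 0.8}, {"dp": [-0.55, 0.14, 0], "angular": [0, 0, -0.06], "fingers": 0.7}, {"dp": [-0.75, 0.19, 0], "angular": [0, 0, -0.09], "fingers": 0.6}, {"dp": [-0.9, 0.23, 0], "angular": [0, 0, -0.131], "fingers": 0.5}, {"dp": [-0.98, 0.25, 0], "angular": [0, 0, -0.131], "fingers": 0.42}, {"dp": [-0.98, 0.25, 0], "angular": [0, 0, -0.131], "fingers": 0.42}, {"dp": [-0.98, 0.25, 0], "angular": [0, 0, -0.131], "fingers": 0.42}]}}

```text
time: 8.55
tool_pos: [625.3, -201.8, 252.3]
tcp_rot: [180.0, -0.0, 97.1]
ft_force: [-1.2, 0.5, -0.1]
finger_gap: 49.7
grip_force: 0.0
```

```bash
python3 -c "
from look import *
go([620.6,-335.3,130],97.1)
look('m4',[('top',(95,185),(150,100))],S=5)"
```

```text
t 8.55 at [ 625.2848 -201.7795  252.3213] [179.9919  -0.0291  97.0652] F [ 125.1332 -250.7133] f [-1.2078  0.5041 -0.0983] gap 49.68480688150827
world d [  -4.6848 -133.5205 -122.3213] dp [-0.66   -0.1054  0.6113] ang [ 0.     -0.0002 -0.0002]
```

View pics/m4.png

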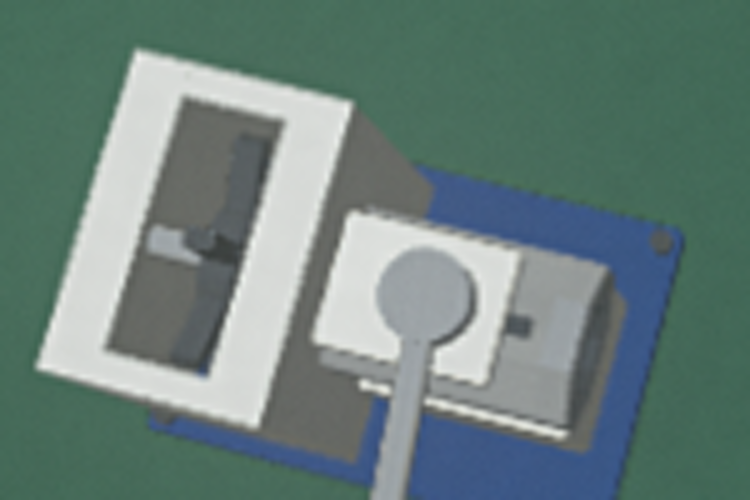

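{"fn": "step_arm", "kwargs": {"targets": [{"dp": [-0.15, -0.025, 0.05], "angular": [0, 0, 0], "fingers": 0.42}, {"dp": [-0.35, -0.055, 0.15], "angular": [0, 0, 0], "fingers": 0.42}, {"dp": [-0.55, -0.085, 0.3], "angular": [0, 0, 0], "fingers": 0.42}, {"dp": [-0.66, -0.105, 0.45], "angular": [0, 0, 0], "fingers": 0.42}, {"dp": [-0.66, -0.105, 0.6], "angular": [0, 0, 0], "fingers": 0.42}, {"dp": [-0.66, -0.105, 0.75], "angular": [0, 0, 0], "fingers": 0.42}, {"dp": [-0.66, -0.105, 0.8], "angular": [0, 0, 0], "fingers": 0.42}, {"dp": [-0.66, -0.105, 0.8], "angular": [0, 0, 0], "fingers": 0.42}]}}

```text
time: 9.6
tool_pos: [620.6, -335.5, 92.0]
tcp_rot: [-180.0, -0.0, 97.2]
ft_force: [0.3, 0.1, 0.9]
finger_gap: 49.6
grip_force: 0.0
```

```bash
python3 -c "
from look import *
go([620.6,-335.3,31],97.1)
look('m5',[('side',(220,230),(110,95)),('top',(370,205),(90,95))],S=4,pts=[(620.6,-335.3,50),(614.7,-287.7,50)])"
```

```text
t 9.6 at [ 620.6043 -335.4594   91.9822] [-179.9548   -0.0473   97.1525] F [ 158.7482 -380.1824] f [0.2649 0.1356 0.9362] gap 49.58917856307036
world d [ -0.0043   0.1594 -60.9822] dp [0.0005 0.0003 0.3049] ang [-0.0003 -0.0003  0.0003]
```

View pics/m5.png

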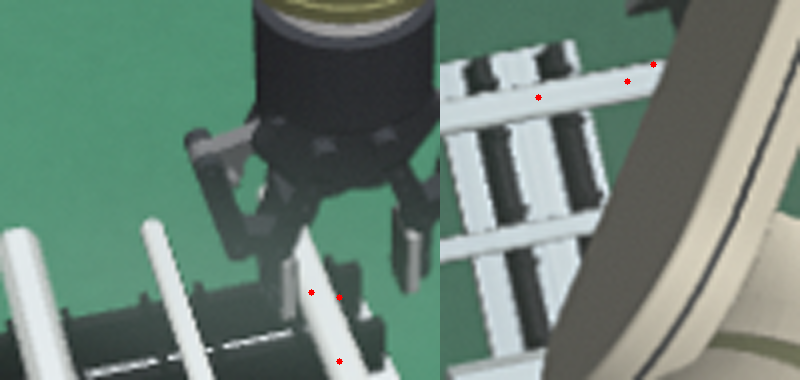

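{"fn": "step_arm", "kwargs": {"targets": [{"dp": [0, 0, 0.06], "angular": [0, 0, 0], "fingers": 0.42}, {"dp": [0, 0, 0.12], "angular": [0, 0, 0], "fingers": 0.42}, {"dp": [0, 0, 0.18], "angular": [0, 0, 0], "fingers": 0.42}, {"dp": [0, 0, 0.24], "angular": [0, 0, 0], "fingers": 0.42}, {"dp": [0, 0, 0.305], "angular": [0, 0, 0], "fingers": 0.42}, {"dp": [0, 0, 0.305], "angular": [0, 0, 0], "fingers": 0.42}, {"dp": [0, 0, 0.305], "angular": [0, 0, 0], "fingers": 1}, {"dp": [0, 0, 0.305], "angular": [0, 0, 0], "fingers": 1}], "newtons": 80}}

```text
time: 10.7
tool_pos: [621.1, -336.9, 32.3]
tcp_rot: [179.9, 0.1, 97.1]
ft_force: [0.7, -0.5, 2.4]
finger_gap: 15.7
grip_force: 78.0
```

{"fn": "step_arm", "kwargs": {"targets": [{"dp": [0, 0, 0], "angular": [0, 0, 0], "fingers": 1}, {"dp": [0, 0, 0], "angular": [0, 0, 0], "fingers": 1}, {"dp": [0, 0, 0], "angular": [0, 0, 0], "fingers": 1}, {"dp": [0, 0, -0.1], "angular": [0, 0, 0], "fingers": 1}, {"dp": [0, 0, -0.25], "angular": [0, 0, 0], "fingers": 1}, {"dp": [0, 0, -0.45], "angular": [0, 0, 0], "fingers": 1}, {"dp": [0, 0, -0.65], "angular": [0, 0, 0], "fingers": 1}, {"dp": [0, 0, -0.65], "angular": [0, 0, 0], "fingers": 1}]}}

```text
time: 11.7
tool_pos: [623.0, -338.0, 167.9]
tcp_rot: [179.6, 0.3, 97.1]
ft_force: [1.7, -0.4, -1.5]
finger_gap: 15.5
grip_force: 78.0
```

```bash
python3 -c "
from go import *
go([*F(0,-160),161],73.4)
p=sense()['tool_pos']
for c in('side','top'):
    snapshot(c)
    for m in masks_of(c,'round_bar_center')[:2]: print(c,m['conf'],m['pixels'].sum(),m['at'])
    print(proj(c,p+[0,0,19]))
"
```

```text
t 11.7 at [ 622.994  -337.9876  167.9279] [179.6      0.3313  97.1156] F [ 161.7593 -381.9246] f [ 1.7476 -0.4491 -1.5407] gap 15.490841702433396
world d [-91.797  258.8241  -6.9279] dp [ 1.3412 -0.2953  0.0248] ang [0.0026 0.0014 0.1318]
side 0.63 168 [310.1, 265.2]
[[305.8234 264.6022]]
top 0.96 745 [405.5, 220.1]
top 0.18 412 [138.4, 232.5]
[[440.7363 208.4804]]
```

```bash
python3 -c "
from look import *
go([*F(0,-160),161],73.4)
s=sense();print(s['qd'],s['wrist_torque'],s['ft_force'],s['joint_pos'])
p=s['tool_pos']
z=p[2]+19
for c in ['top','side']:
    m=masks_of(c,'round_bar_center')[0]['pixels']; ys,xs=np.nonzero(m)
    pts=np.array([atz(c,(x,y),z) for x,y in zip(xs,ys)])[:,:2]
    mu=pts.mean(0);w,v=np.linalg.eigh(np.cov((pts-mu).T));d=v[:,1]*np.sign(v[1,1]);e=(pts-mu)@d
    print('yaw',np.degrees(np.arctan2(-d[0],d[1])),'lead end',mu+d*e.max(),'tail',mu+d*e.min(),'wid',4*w[0]**.5)
    g=p[:2]-mu; print('tcp along',g@d-e.max(),'perp',g@[d[1],-d[0]])
look('m6',[('side',(240,200),(100,110)),('top',(370,170),(95,110))],S=4)
"
```

```text
t 11.9 at [ 619.5733 -335.844   159.4827] [-179.8662   -0.1117   97.1125] F [ 157.8695 -380.8449] f [ 0.5847  0.2901 -2.2976] gap 15.77753664306712
world d [-88.3763 256.6805   1.5173] dp [ 1.3283 -0.2796 -0.0043] ang [-0.0009 -0.0005  0.1317]
[ 0.0153  0.6887  0.3932 -0.1281 -0.04   -0.0325] [-0.064  -0.0295  0.0211] [ 0.5847  0.2901 -2.2976] [-32.6266  25.9552  70.739    0.0003  83.4801 -39.7393]
yaw 8.173659309191963 lead end [ 603.2436 -208.9535] tail [ 623.0752 -347.0245] wid 21.073060148018524
tcp along -127.92314670320272 perp -1.8767498551873227
yaw 0.30573471397301255 lead end [ 628.5184 -296.7151] tail [ 628.8643 -361.5288] wid 14.794759921270646
tcp along -39.08051639415384 perp -9.153796270606827
```

View pics/m6.png

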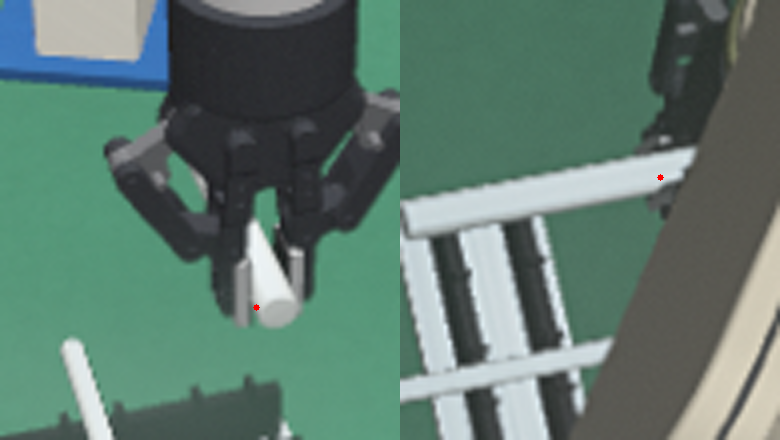

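{"fn": "step_arm", "kwargs": {"targets": [{"dp": [0.08, -0.015, 0], "angular": [0, 0, 0.01], "fingers": 1}, {"dp": [0.24, -0.045, 0], "angular": [0, 0, 0.03], "fingers": 1}, {"dp": [0.42, -0.08, 0], "angular": [0, 0, 0.055], "fingers": 1}, {"dp": [0.6, -0.115, 0], "angular": [0, 0, 0.08], "fingers": 1}, {"dp": [0.78, -0.15, 0], "angular": [0, 0, 0.105], "fingers": 1}, {"dp": [0.92, -0.175, 0], "angular": [0, 0, 0.1317], "fingers": 1}, {"dp": [1.0, -0.19, 0], "angular": [0, 0, 0.1317], "fingers": 1}, {"dp": [1.0, -0.19, 0], "angular": [0, 0, 0.1317], "fingers": 1}]}}

```text
time: 13.1
tool_pos: [557.9, -142.1, 161.2]
tcp_rot: [-180.0, 0.0, 73.6]
ft_force: [-0.2, -0.3, -0.9]
finger_gap: 15.6
grip_force: 78.1
```

```bash
python3 -c "
from go import *
go([*F(0,-160),91],73.4)"
```

```text
t 13.1 at [ 557.9411 -142.1392  161.1622] [-179.9875    0.0049   73.5825] F [  43.5842 -212.741 ] f [-0.1556 -0.2854 -0.9469] gap 15.591417288520343
world d [-26.7442  62.9757 -70.1622] dp [ 0.2643 -0.2172  0.3508] ang [-0.0001  0.      0.001 ]
```

{"fn": "step_arm", "kwargs": {"targets": [{"dp": [0.03, -0.03, 0.05], "angular": [0, 0, 0], "fingers": 1}, {"dp": [0.09, -0.08, 0.12], "angular": [0, 0, 0], "fingers": 1}, {"dp": [0.16, -0.14, 0.2], "angular": [0, 0, 0], "fingers": 1}, {"dp": [0.23, -0.19, 0.28], "angular": [0, 0, 0], "fingers": 1}, {"dp": [0.264, -0.217, 0.34], "angular": [0, 0, 0.001], "fingers": 1}, {"dp": [0.264, -0.217, 0.351], "angular": [0, 0, 0.001], "fingers": 1}, {"dp": [0.264, -0.217, 0.351], "angular": [0, 0, 0.001], "fingers": 1}, {"dp": [0.264, -0.217, 0.351], "angular": [0, 0, 0.001], "fingers": 1}]}}

```text
time: 14.1
tool_pos: [532.3, -80.3, 91.9]
tcp_rot: [179.9, 0.0, 73.2]
ft_force: [-0.1, 0.3, -2.3]
finger_gap: 15.5
grip_force: 78.1
```

```bash
cat > barm.py <<'E'
from go import *
Qt=np.array([574.08,74.63,-17.08])
s=sense();p=s['tool_pos'];go([*F(0,-160),91],73.4)
im=snapshot("top");cv2.imwrite("pics/b_top.png",im)
m=masks_of("top","round_bar_center")
for k in m[:2]: print(k["conf"],k["at"],k["pixels"].sum())
k=m[0]["pixels"]; ys,xs=np.nonzero(k)
pts=np.array([atz("top",(x,y),110) for x,y in zip(xs,ys)])[:,:2]
f=np.array([toF(*q,Qt) for q in pts])
mu=f.mean(0);w,v=np.linalg.eigh(np.cov((f-mu).T));d=v[:,1]*np.sign(v[1,1])
print("in top-fit fixture frame: dir deg",np.degrees(np.arctan2(d[0],d[1])),"y range",f[:,1].min(),f[:,1].max(),"wid",4*w[0]**.5)
for y in range(-160,0,15):
    q=f[abs(f[:,1]-y)<5]
    if len(q): print(y,len(q),q[:,0].min(),q[:,0].mean(),q[:,0].max())
g=cv2.cvtColor(im,cv2.COLOR_BGR2GRAY)
S=4;v=cv2.resize(im[195:295,130:330],None,fx=S,fy=S,interpolation=cv2.INTER_CUBIC)
P=[(*F(0,y,Qt),110) for y in(-120,-90,-60,-30,0)]+[(*F(30.5*np.cos(a),0,Qt),110+30.5*np.sin(a)) for a in np.arange(0,6.3,.4)]
for u in (proj("top",P)-[130,195]+.5)*S-.5: cv2.circle(v,tuple(np.round(u).astype(int)),2,(0,0,255),-1)
cv2.imwrite("pics/b1.png",v)
E
python3 barm.py
```

```text
t 14.1 at [532.3235 -80.3276  91.9262] [179.9142   0.0035  73.2039] F [   1.4116 -160.7947] f [-0.0501  0.3476 -2.2513] gap 15.503479605106802
world d [-1.1266  1.1641 -0.9262] dp [ 0.0039 -0.0071  0.0046] ang [ 0.0005  0.     -0.0011]
0.69 [338.0, 157.7] 1270
0.61 [239.2, 262.6] 170
in top-fit fixture frame: dir deg -81.35487249469834 y range -221.94350336072955 -161.08495494521756 wid 60.106437436010324
-160 31 209.53934598892096 228.67371723702192 254.28090520389435
```

View pics/b1.png

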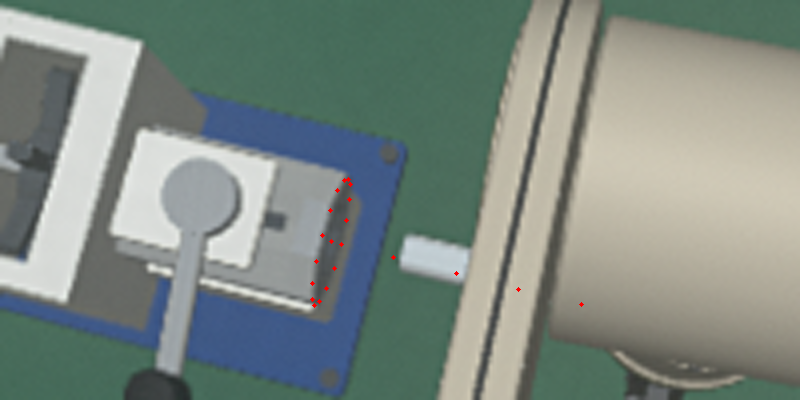

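```bash
cat > bm.py <<'E'
from go import *
Qt=np.array([574.08,74.63,-17.08])
def bar(save=None):
    s=sense();im=snapshot("top"); a=[]
    for k in masks_of("top","round_bar_center"):
        if np.hypot(*(np.array(k["at"])-[235,258]))<25: a.append(k)
    s2=sense()["tool_pos"]; print("TCP in Qt",toF(*s["tool_pos"][:2],Qt),toF(*s2[:2],Qt),s2[2])
    if not a: print("none");return
    ys,xs=np.nonzero(a[0]["pixels"])
    f=np.array([toF(*atz("top",(x,y),110)[:2],Qt) for x,y in zip(xs,ys)])
    print("conf",a[0]["conf"],"y",f[:,1].min(),f[:,1].max())
    for y in range(-100,0,6):
        q=f[abs(f[:,1]-y)<3]
        if len(q)>8: print(y,len(q),q[:,0].min(),q[:,0].mean(),q[:,0].max())
if __name__=="__main__":
    bar()
    q=Qt; go([*F(0,-160,q),91],72.92)
    snapshot("side")
    for k in masks_of("side","round_bar_center")[:3]:
        ys,xs=np.nonzero(k["pixels"]);print(k["conf"],k["at"],len(xs),xs.min(),xs.max(),ys.min(),ys.max())
    tx=np.array([np.cos(np.radians(73.2)),np.sin(np.radians(73.2)),0])
    print(proj("side",[sense()["tool_pos"]+[0,0,19]+tx*d for d in(-27,0,123)]))
E
python3 bm.py
```

```text
TCP in Qt (np.float64(5.426322096383508), np.float64(-160.3595566884519)) (np.float64(5.137917494584798), np.float64(-160.23745943582904)) 91.5259893395854
conf 0.47 y -63.1133607537691 -33.79040705770219
-58 29 -3.209158637282897 4.434701256587538 12.573159328376546
-52 28 -3.66123018888508 4.3001294437839865 11.667956460940932
-46 27 -3.6737242589275123 4.020952547154916 11.664186012478575
-40 25 -3.2351371886474567 3.8705425761310734 10.756594241573792
-34 11 -2.3432794470931437 3.5186556279458303 8.939169179060887
t 14.3 at [531.9285 -80.0493  91.526 ] [179.9539  -0.0021  73.2079] F [   0.9537 -160.6406] f [ 0.5246 -0.972  -1.4434] gap 15.888908112663733
world d [-4.8416  1.736  -0.526 ] dp [ 0.0013 -0.0257  0.0026] ang [ 0.0003 -0.      0.0016]
0.68 [245.6, 218.3] 92 241 247 212 229
[[241.3967 227.0578]
 [244.1708 219.7116]
 [255.6144 189.5083]]
```

{"fn": "step_arm", "kwargs": {"targets": [{"dp": [0, -0.012, 0.0025], "angular": [0, 0, 0.0016], "fingers": 1}, {"dp": [0, -0.024, 0.0025], "angular": [0, 0, 0.0016], "fingers": 1}, {"dp": [0, -0.024, 0.0025], "angular": [0, 0, 0.0016], "fingers": 1}, {"dp": [0.03, -0.024, 0.0025], "angular": [0, 0, 0.0016], "fingers": 1}, {"dp": [0.06, -0.024, 0.0025], "angular": [0, 0, 0.0016], "fingers": 1}, {"dp": [0.09, -0.024, 0.0025], "angular": [0, 0, 0.0016], "fingers": 1}, {"dp": [0.12, -0.024, 0.0025], "angular": [0, 0, 0.0016], "fingers": 1}, {"dp": [0.15, -0.024, 0.0025], "angular": [0, 0, 0.0016], "fingers": 1}]}}

```text
time: 15.4
tool_pos: [535.8, -49.2, 90.6]
tcp_rot: [180.0, 0.0, 72.9]
ft_force: [0.3, 0.9, -2.1]
finger_gap: 15.5
grip_force: 78.1
```

```bash
python3 -c "
from bm import *
bar(); go([*F(0.4,-130,Qt),91],72.92)"
```

```text
TCP in Qt (np.float64(-0.25903970274500665), np.float64(-129.58561172331957)) (np.float64(-0.3033966775985988), np.float64(-129.37725199766405)) 90.58476819062334
none
t 15.5 at [535.791  -48.952   90.5848] [-179.9981   -0.0093   72.9776] F [  -4.2073 -129.7323] f [ 0.3243 -0.2203 -1.1775] gap 15.530875950401429
world d [ 0.4895 -0.8019  0.4152] dp [-0.0031  0.0035 -0.0021] ang [-0.     -0.0001  0.0003]
```

Feed slowly, correcting 0.5 mm.

{"fn": "step_arm", "kwargs": {"targets": [{"dp": [0.015, 0.003, -0.001], "angular": [0, 0, 0], "fingers": 1}, {"dp": [0.03, 0.003, -0.001], "angular": [0, 0, 0], "fingers": 1}, {"dp": [0.045, 0.003, -0.001], "angular": [0, 0, 0], "fingers": 1}, {"dp": [0.06, 0.003, -0.001], "angular": [0, 0, 0], "fingers": 1}, {"dp": [0.075, 0.003, -0.001], "angular": [0, 0, 0], "fingers": 1}, {"dp": [0.09, 0.003, -0.001], "angular": [0, 0, 0], "fingers": 1}, {"dp": [0.105, 0.003, -0.001], "angular": [0, 0, 0], "fingers": 1}, {"dp": [0.12, 0.003, -0.001], "angular": [0, 0, 0], "fingers": 1}]}}

```text
time: 16.5
tool_pos: [543.5, -26.7, 90.9]
tcp_rot: [180.0, -0.0, 72.9]
ft_force: [0.3, -1.2, 0.1]
finger_gap: 15.7
grip_force: 78.2
```

```bash
python3 -c "
from bm import *
go([*F(0.4,-60,Qt),91],72.92);print(sense()['wrist_torque'],toF(*sense()['tool_pos'][:2],Qt))"
```

```text
t 16.5 at [543.4583 -26.7026  90.933 ] [179.979   -0.0039  72.9368] F [  -3.1996 -106.2204] f [ 0.2509 -1.2042  0.1075] gap 15.719145880068577
world d [13.3817 43.8614  0.067 ] dp [ 0.2293 -0.0004 -0.0003] ang [ 0.0001 -0.      0.0001]
[-0.2039 -0.1316 -0.146 ] (np.float64(0.4908815965479043), np.float64(-105.85721278788542))
```

{"fn": "step_arm", "kwargs": {"targets": [{"dp": [0.03, 0, 0], "angular": [0, 0, 0], "fingers": 1}, {"dp": [0.06, 0, 0], "angular": [0, 0, 0], "fingers": 1}, {"dp": [0.09, 0, 0], "angular": [0, 0, 0], "fingers": 1}, {"dp": [0.12, 0, 0], "angular": [0, 0, 0], "fingers": 1}, {"dp": [0.15, 0, 0], "angular": [0, 0, 0], "fingers": 1}, {"dp": [0.175, 0, 0], "angular": [0, 0, 0], "fingers": 1}, {"dp": [0.2, 0, 0], "angular": [0, 0, 0], "fingers": 1}, {"dp": [0.22, 0, 0], "angular": [0, 0, 0], "fingers": 1}]}}

```text
time: 17.5
tool_pos: [556.3, 15.4, 90.9]
tcp_rot: [180.0, 0.0, 72.9]
ft_force: [1.8, -2.9, 0.4]
finger_gap: 15.8
grip_force: 78.2
```

{"fn": "step_arm", "kwargs": {"targets": [{"dp": [0.005, 0, 0], "angular": [0, 0, 0], "fingers": 1}, {"dp": [0.01, 0, 0], "angular": [0, 0, 0], "fingers": 1}, {"dp": [0.015, 0, 0], "angular": [0, 0, 0], "fingers": 1}, {"dp": [0.02, 0, 0], "angular": [0, 0, 0], "fingers": 1}, {"dp": [0.025, 0, 0], "angular": [0, 0, 0], "fingers": 1}, {"dp": [0.03, 0, 0], "angular": [0, 0, 0], "fingers": 1}, {"dp": [0.035, 0, 0], "angular": [0, 0, 0], "fingers": 1}, {"dp": [0.04, 0, 0], "angular": [0, 0, 0], "fingers": 1}]}}

```text
time: 18.5
tool_pos: [558.5, 22.9, 90.8]
tcp_rot: [180.0, 0.0, 72.9]
ft_force: [1.4, -2.3, -0.0]
finger_gap: 15.5
grip_force: 78.2
```

```bash
python3 -c "
from bm import *
go([*F(0.4,-48,Qt),91],72.92);print(sense()['wrist_torque'],toF(*sense()['tool_pos'][:2],Qt))"
```

```text
t 18.5 at [558.5116  22.8738  90.7871] [179.9992   0.0022  72.9368] F [ -2.9009 -54.4098] f [ 1.4041 -2.345  -0.0283] gap 15.463250283255178
world d [1.8528 5.7557 0.2129] dp [ 0.0302  0.0004 -0.0011] ang [0.     0.     0.0001]
[-0.3961 -0.2378 -0.1268] (np.float64(0.3193628507043744), np.float64(-54.046058708065814))
```

{"fn": "step_arm", "kwargs": {"targets": [{"dp": [0.004, 0, 0], "angular": [0, 0, 0], "fingers": 1}, {"dp": [0.008, 0, 0], "angular": [0, 0, 0], "fingers": 1}, {"dp": [0.012, 0, 0], "angular": [0, 0, 0], "fingers": 1}, {"dp": [0.016, 0, 0], "angular": [0, 0, 0], "fingers": 1}, {"dp": [0.02, 0, 0], "angular": [0, 0, 0], "fingers": 1}, {"dp": [0.023, 0, 0], "angular": [0, 0, 0], "fingers": 1}, {"dp": [0.026, 0, 0], "angular": [0, 0, 0], "fingers": 1}, {"dp": [0.029, 0, 0], "angular": [0, 0, 0], "fingers": 1}]}}

```text
time: 19.5
tool_pos: [560.1, 27.9, 90.8]
tcp_rot: [-180.0, 0.1, 72.9]
ft_force: [0.0, -7.0, 1.7]
finger_gap: 15.4
grip_force: 78.3
```

```bash
python3 -c "
from bm import *
go([*F(0.4,-48,Qt),91],72.92);print(sense()['wrist_torque'],toF(*sense()['tool_pos'][:2],Qt))"
```

```text
t 19.5 at [560.0654  27.9144  90.7515] [-179.9947    0.0551   72.9369] F [ -2.8481 -49.1354] f [ 0.0253 -6.9768  1.6534] gap 15.417077147666642
world d [0.299  0.7151 0.2485] dp [ 0.0039  0.0004 -0.0012] ang [-0.      0.0003  0.0001]
[-0.9895 -0.0652 -0.1489] (np.float64(0.3242308255313944), np.float64(-48.77141185482206))
```

{"fn": "step_arm", "kwargs": {"targets": [{"dp": [0.002, 0, 0], "angular": [0, 0, 0], "fingers": 1}, {"dp": [0.004, 0, 0], "angular": [0, 0, 0], "fingers": 1}, {"dp": [0.006, 0, 0], "angular": [0, 0, 0], "fingers": 1}, {"dp": [0.008, 0, 0], "angular": [0, 0, 0], "fingers": 1}, {"dp": [0.01, 0, 0], "angular": [0, 0, 0], "fingers": 1}, {"dp": [0.011, 0, 0], "angular": [0, 0, 0], "fingers": 1}, {"dp": [0.012, 0, 0], "angular": [0, 0, 0], "fingers": 1}, {"dp": [0.012, 0, 0], "angular": [0, 0, 0], "fingers": 1}]}}

```text
time: 20.5
tool_pos: [560.1, 28.0, 90.6]
tcp_rot: [-180.0, 0.3, 72.9]
ft_force: [-3.2, -16.3, 2.7]
finger_gap: 15.6
grip_force: 78.5
```

```bash
python3 -c "
from bm import *
go([*F(0.4,-48,Qt),91],72.92);print(sense()['wrist_torque'],toF(*sense()['tool_pos'][:2],Qt))"
```

```text
t 20.5 at [560.1317  28.0231  90.6065] [-179.9619    0.2541   72.9003] F [ -2.8156 -49.0124] f [ -3.1876 -16.3096   2.6814] gap 15.619416569246248
world d [0.2328 0.6064 0.3935] dp [ 0.0032  0.0002 -0.002 ] ang [-0.0002  0.0014 -0.0001]
[-2.2661  0.4248  0.0563] (np.float64(0.3556177042060149), np.float64(-48.64804807191438))
```

{"fn": "step_arm", "kwargs": {"targets": [{"dp": [0, 0, 0], "angular": [0, 0, 0], "fingers": 0.75}, {"dp": [0, 0, 0], "angular": [0, 0, 0], "fingers": 0.6}, {"dp": [0, 0, 0], "angular": [0, 0, 0], "fingers": 0.5}, {"dp": [0, 0, 0], "angular": [0, 0, 0], "fingers": 0.5}, {"dp": [0, 0, -0.05], "angular": [0, 0, 0], "fingers": 0.5}, {"dp": [0, 0, -0.2], "angular": [0, 0, 0], "fingers": 0.5}, {"dp": [0, 0, -0.4], "angular": [0, 0, 0], "fingers": 0.5}, {"dp": [0, 0, -0.6], "angular": [0, 0, 0], "fingers": 0.5}]}}

```text
time: 21.5
tool_pos: [560.8, 30.8, 212.7]
tcp_rot: [180.0, -0.0, 72.9]
ft_force: [0.9, -0.1, 0.5]
finger_gap: 42.8
grip_force: 0.0
```

```bash
python3 -c "
from bm import *
Q=Qt
s=sense();print(s['time'],s['tool_pos'],toF(*s['tool_pos'][:2],Qt))
L=np.array([166.5,292]);
print('knob frames:')
for c,u in(('top',[165.8,291.2]),('side',[225.2,153.7])): print(toF(*atz(c,u,165)[:2],Qt))
go([*F(-100,105,Qt),260],73.4)
snapshot('top')
print(pinpoint('top','knob')[:2])
for k in masks_of('top','knob')[:2]:
  ys,xs=np.nonzero(k['pixels']); print(k['conf'],k['at'],len(xs),xs.min(),xs.max(),ys.min(),ys.max(),toF(*atz('top',k['at'],175)[:2],Qt))
"
```

```text
21.5 [560.8068  30.7589 212.7136] (np.float64(0.19741140890840114), np.float64(-45.83467833410241))
knob frames:
(np.float64(-85.93979280887977), np.float64(53.24156815069317))
(np.float64(-82.13375126077563), np.float64(29.047916628567915))
t 21.5 at [560.8068  30.7589 212.7136] [179.9811  -0.0117  72.9399] F [ -2.9483 -46.1977] f [ 0.8675 -0.0893  0.5139] gap 42.83157221248012
world d [-51.4771 173.6109  47.2864] dp [ 0.7544 -0.5006 -0.2364] ang [ 0.0001 -0.0001 -0.0026]
[{'at': [168.2, 294.2], 'conf': 0.73}, {'at': [404.0, 261.0], 'conf': 0.68}]
0.85 [172.1, 282.1] 463 161 181 253 301 (np.float64(-68.21782215026954), np.float64(44.64421348265994))
```

{"fn": "step_arm", "kwargs": {"targets": [{"dp": [0.16, -0.1, -0.05], "angular": [0, 0, 0], "fingers": 1}, {"dp": [0.34, -0.22, -0.05], "angular": [0, 0, 0], "fingers": 1}, {"dp": [0.52, -0.34, -0.05], "angular": [0, 0, 0], "fingers": 1}, {"dp": [0.68, -0.44, -0.05], "angular": [0, 0, 0], "fingers": 1}, {"dp": [0.72, -0.46, -0.02], "angular": [0, 0, 0], "fingers": 1}, {"dp": [0.72, -0.46, 0.06], "angular": [0, 0, 0], "fingers": 1}, {"dp": [0.72, -0.46, 0.18], "angular": [0, 0, 0], "fingers": 1}, {"dp": [0.72, -0.46, 0.3], "angular": [0, 0, 0], "fingers": 1}]}}

```text
time: 22.65
tool_pos: [515.0, 193.7, 148.5]
tcp_rot: [-179.9, 0.1, 72.9]
ft_force: [-0.0, -0.3, -0.6]
finger_gap: 0.3
grip_force: 0.0
```

```bash
python3 -c "
from bm import *
W=[(-91.8,68.9),(-93.1,51.3),(-90.7,33.4),(-84.6,15.7),(-74.3,-.9),(-63.9,-12.2),(-56,-18.6),(-50.4,-22.4)]
s=sense();t=np.array(toF(*s['tool_pos'][:2],Qt));print(t,s['tool_pos'],s['finger_gap'])
print((np.array(W)-t)[:,::-1]/200,(s['tool_pos'][2]-153)/200)
snapshot('top')
for k in masks_of('top','round_bar_center'):
  ys,xs=np.nonzero(k['pixels'])
  f=np.array([toF(*atz('top',(x,y),110)[:2],Qt) for x,y in zip(xs,ys)]);print(k['conf'],k['at'],f.min(0),f.max(0))
"
```

```text
[-91.4313  96.4437] [515.0074 193.6741 148.5473] 0.317627014737629
[[-0.1377 -0.0018]
 [-0.2257 -0.0083]
 [-0.3152  0.0037]
 [-0.4037  0.0342]
 [-0.4867  0.0857]
 [-0.5432  0.1377]
 [-0.5752  0.1772]
 [-0.5942  0.2052]] -0.02226333471673641
0.69 [230.3, 261.5] [-10.3779 -73.1111] [9.8116 2.5591]
```

{"fn": "step_arm", "kwargs": {"targets": [{"dp": [-0.08, 0, 0], "angular": [0, 0, 0], "fingers": 1}, {"dp": [-0.14, -0.002, 0], "angular": [0, 0, 0], "fingers": 1}, {"dp": [-0.18, -0.006, 0], "angular": [0, 0, 0], "fingers": 1}, {"dp": [-0.225, -0.008, 0], "angular": [0, 0, 0], "fingers": 1}, {"dp": [-0.27, -0.003, 0], "angular": [0, 0, 0], "fingers": 1}, {"dp": [-0.315, 0.004, 0], "angular": [0, 0, 0], "fingers": 1}, {"dp": [-0.36, 0.018, 0], "angular": [0, 0, 0], "fingers": 1}, {"dp": [-0.404, 0.034, 0], "angular": [0, 0, 0], "fingers": 1}]}}

```text
time: 23.75
tool_pos: [497.7, 115.6, 150.5]
tcp_rot: [-180.0, 0.0, 72.9]
ft_force: [5.5, 3.9, -0.3]
finger_gap: -0.0
grip_force: 2.6
```

{"fn": "step_arm", "kwargs": {"targets": [{"dp": [-0.042, 0.025, 0], "angular": [0, 0, 0], "fingers": 1}, {"dp": [-0.083, 0.052, 0], "angular": [0, 0, 0], "fingers": 1}, {"dp": [-0.112, 0.077, 0], "angular": [0, 0, 0], "fingers": 1}, {"dp": [-0.139, 0.104, 0], "angular": [0, 0, 0], "fingers": 1}, {"dp": [-0.156, 0.124, 0], "angular": [0, 0, 0], "fingers": 1}, {"dp": [-0.171, 0.143, 0], "angular": [0, 0, 0], "fingers": 1}, {"dp": [-0.181, 0.157, 0], "angular": [0, 0, 0], "fingers": 1}, {"dp": [-0.19, 0.171, 0], "angular": [0, 0, 0], "fingers": 1}]}}

```text
time: 24.75
tool_pos: [514.3, 76.7, 150.2]
tcp_rot: [-179.1, -0.5, 73.1]
ft_force: [-34.2, 44.0, 22.5]
finger_gap: -0.2
grip_force: 28.2
```

```bash
python3 -c "
from bm import *
go([*F(-50.4,-22.4,Qt),152],72.92);s=sense();print(toF(*s['tool_pos'][:2],Qt),s['wrist_torque'])
"
```

```text
t 24.75 at [514.2639  76.748  150.1749] [-179.1393   -0.4625   73.1272] F [-60.6684 -15.3816] f [-34.1973  44.0244  22.476 ] gap -0.21646996101232485
world d [ 5.0599 -8.7273  1.8251] dp [-0.0343  0.0367 -0.01  ] ang [-0.0048 -0.0026  0.0012]
(np.float64(-57.80000433462416), np.float64(-15.543746992258086)) [6.4068 4.8693 0.1462]
```

{"fn": "step_arm", "kwargs": {"targets": [{"dp": [0.02, -0.03, 0], "angular": [0, 0, 0], "fingers": 1}, {"dp": [0.06, -0.1, 0], "angular": [0, 0, 0], "fingers": 1}, {"dp": [0.08, -0.15, 0], "angular": [0, 0, 0], "fingers": 1}, {"dp": [0.08, -0.15, -0.15], "angular": [0, 0, 0], "fingers": 1}, {"dp": [0.08, -0.15, -0.35], "angular": [0, 0, 0], "fingers": 1}, {"dp": [0.25, -0.25, -0.5], "angular": [0, 0, 0], "fingers": 1}, {"dp": [0.5, -0.4, -0.5], "angular": [0, 0, 0], "fingers": 1}, {"dp": [0.7, -0.5, -0.5], "angular": [0, 0, 0], "fingers": 1}]}}

```text
time: 25.75
tool_pos: [464.5, 234.1, 251.5]
tcp_rot: [179.9, -0.0, 72.9]
ft_force: [1.5, -0.2, -0.0]
finger_gap: -0.3
grip_force: 0.0
```

```bash
python3 -c "
from bm import *
go([*F(-50.4,-22.4,Qt),152],72.92)
a=[]
S=4
im=snapshot('top');v=cv2.resize(im[195:315,125:255],None,fx=S,fy=S,interpolation=cv2.INTER_CUBIC)
P=[(*F(-90*np.cos(f)+12*np.cos(t),55-90*np.sin(f)+12*np.sin(t),Qt),183) for f in(1.15,) for t in np.arange(0,6.3,.5)]+[(*F(x,-72,Qt),110) for x in(-9,9)]+[(*F(-90*np.cos(1.0),55-90*np.sin(1.0),Qt),183)]
for u in (proj('top',P)-[125,195]+.5)*S-.5: cv2.circle(v,tuple(np.round(u).astype(int)),2,(0,0,255),-1)
im=snapshot('side');w=cv2.resize(im[110:230,225:295],None,fx=S,fy=S,interpolation=cv2.INTER_CUBIC)
cv2.imwrite('pics/f1.png',np.hstack([v,w]))
for k in masks_of('top','round_bar_center'):
  ys,xs=np.nonzero(k['pixels'])
  f=np.array([toF(*atz('top',(x,y),110)[:2],Qt) for x,y in zip(xs,ys)]);print(k['conf'],k['at'],f.min(0),f.max(0))
for k in pinpoint('top','knob')[:2]:
  q=np.array(toF(*atz('top',k['at'],165)[:2],Qt));print(k['conf'],k['at'],q,np.hypot(q[0],q[1]-55),np.arctan2(55-q[1],-q[0]))
"
```

```text
t 25.75 at [464.5099 234.11   251.4555] [179.9294  -0.0195  72.9029] F [-153.21    121.2723] f [ 1.4782 -0.1651 -0.0088] gap -0.32758893713668125
world d [  54.814  -166.0892  -99.4555] dp [-0.7133  0.5055  0.4977] ang [ 0.0004 -0.0001 -0.0001]
0.79 [231.6, 260.4] [ -7.3833 -72.583 ] [11.2169  2.7453]
0.92 [220.1, 274.4] [-34.4344 -30.5756] 92.24378192796677 1.188235094813506
```

View pics/f1.png

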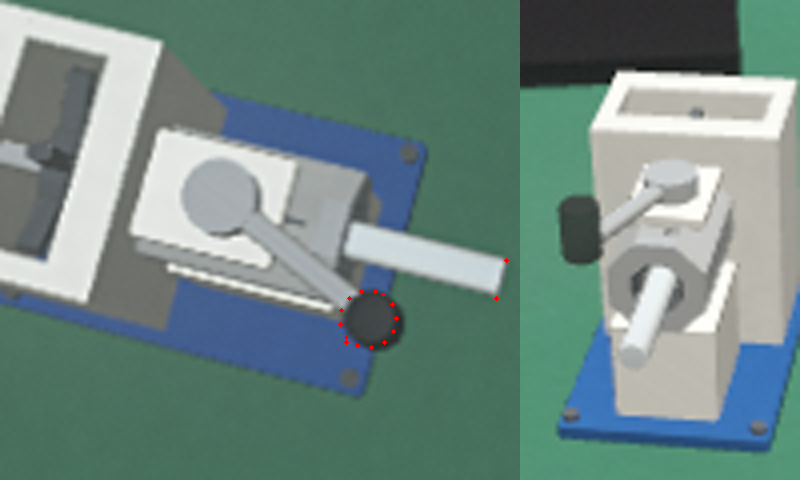

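```bash
python3 -c "
from bench import *
print(hand_in())"
```

```text
the job is handed in; nothing more can be done
None
```

I handed the job in at about 26 s: the star wheel was pushed on one tooth, the thick round bar sits against the 78 mm stop, and the lever is fully closed. The hexagonal bar, thin bar, flask and thermometer were not touched. One risk to note: closing the lever peaked at about 60 N on the fingertips, above the 40 N limit if that limit also covers fingers.

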